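Hold a thread cone ready over the free spindle

ROBOT

A 7-joint arm with a two-finger parallel gripper is mounted at the origin on the work surface. World frame = base frame: x ahead of the robot, y to its left, z up, the work surface at z = 0. Lengths are in mm, angles in rad, forces in N, time in s.
With the tool pointing down it reaches from about 400 to 850 mm from the base axis. Payload 6.9 kg.
Tool frame: the origin (TCP) lies at the very end of the fingers, on their centre line; the grasp point (between the pads) lies 19 mm behind it; z points along the fingers, y is the direction in which the jaws open and shut (so a half turn about z gives the same grasp; the last joint's range is limited). The gripper opens to 85 mm and grips with 20 to 120 N. Pads are 22 mm wide; open, the fingers measure 114 mm over their backs; the gripper's body (76 mm by 85 mm) begins 54 mm behind the grasp point. The pads swing forward as they close: fully open they stand 13 mm farther back than shut.
Start: joints at [-1.173, 0.507, -0.238, 1.5, 0.126, 1.149, -0.155], TCP at [180.415, 598.383, 231.275] pointing down, gripper open.
Joint ranges: [-3.08, 3.08], [-0.24, 2.05], [-1.43, 1.35], [0, 2.5], [-1.52, 4.66], [0.17, 1.96], [-2.89, 2.89]. Speed limits (rad/s): [2.39, 2.39, 3.14, 3.14, 3.14, 3.14, 3.14].

INTERFACE

Orientations are given as a unit quaternion [x, y, z, w].
In Python, from station import bot, vision gives the robot as it stands.
- The arm moves only by the tool play_rows, never from a script. Its argument "targets" is a list of rows, each a list of 3 entries, a list of its own where there are three numbers: the closure, from -1 (fully open) to 1 (shut), so that 0 is half open, then the shift along the tool's x, y, z in mm, then the turn about the tool's z in rad. A call has 1 to 20 rows; each row is the pose to reach, as a shift and turn from the pose commanded when the call began, along the tool's axes at that moment; what a row does not reach only later rows make up. A row lasts 1/12 s, in which the tool goes at most 41.7 mm and 7.16 degrees, less where a joint would pass 70% of its speed; a pose out of reach is approached as far as the arm can. A call with a gripper value outside its range is refused whole. The fingers move at their own pace and stop on an object; "force" is the grip in N (left out, the last holds). Time passes only in rows, so rows that repeat a pose let the fingers close. It gives the time, the measured TCP pose, the force and the opening at its end, in the units of the state.
- bot.sense(): the state, without advancing time (a new reading comes with each control period).
- vision.camera(name): name is "scene" or "top" or "wrist"; returns a dict with "frame" (384x512x3 uint8, red, green, blue), "mtx" (3x3 intrinsics, pixels), "T" (4x4, takes a point from camera to world coordinates); the wrist camera has in their place "tool_from_camera" (4x4, takes a point from camera to tool coordinates, whose origin is the TCP and whose axes are the flange's). Camera axes: x right, y down, z forward; pixel columns grow to the right and rows downward; lengths in mm; the calibration is good to about 2 mm. A picture is of the moment at which its call begins: read the wrist's pose just before it. There is no depth.
- bot.hand_in(): hands the job in, once; it reports no verdict.
The state is a dict: "time_s": time; "joints": joint angles; "qvel": joint speeds; "effort": joint torques, N m; "ee_pos": TCP position; "tcp_rot": TCP orientation; "ft_force": force on the tool from outside, world axes, zero at the start; "wrist_torque": the same for the moment, N m; "grip_width": finger opening in mm.
Only numpy, scipy, OpenCV 4.12 (cv2) and the standard library are available. Lean on these libraries where they do the work, as an engineer would, in place of code of your own. Each camera call takes 0.05 s, during which the arm holds its last target. There are 200 camera calls.

TASK

One of the three spindles on the thread stand has no cone. Pick up the full thread cone that stands on the table by itself, lift it over the upright rulers and hold it hovering about a centimetre above the tip of the free spindle, upright and centred on it, so that I can guide it down by hand. Do not let it touch the thread stand or the rulers, leave everything else where it is, and finish while still holding the cone there.

Things in the scene. Friction and masses are not known exactly. Their poses are not given: they have to be found in the camera images.
- spare: The loose full thread cone to carry, standing on the table on the far side of the rulers from the thread stand (to the robot's right). Navy, rigid, blunt tapered: 60 mm across at the bottom, 44 mm across at the top, 111 mm high (white core rim on top), 0.11 to 0.22 kg, with an open bore up the middle (28 mm wide at the bottom). Origin: centre of its underside; z up along its axis.
- cone_1: A cone like the spare, already on one of the spindles; its underside rests on the stand's board, 15 mm above the table, its top is 126 mm above the table. Origin: centre of its underside. Which spindle it is on differs from run to run.
- cone_2: Another such cone, on another spindle. Origin: centre of its underside. Which spindle it is on differs from run to run.
- stand: Thread stand, fixed to the table: wooden board 95 x 300 mm, 15 mm thick, with three upright steel spindles in a row 100 mm apart along its length. Two carry a cone, the third is bare but for a thin grey felt pad on the board. Origin: centre of the board's underside; y along the row, z up.
- spindle_1 (a point): Tip of the spindle at the stand's -y end: centre of the top of an upright pin 8 mm in diameter, 110 mm above the table.
- spindle_2 (a point): Tip of the middle spindle, likewise 110 mm above the table.
- spindle_3 (a point): Tip of the spindle at the stand's +y end, likewise 110 mm above the table.
- rulers: Obstacle fixed to the table between the spare cone and the thread stand: wooden block 300 x 70 x 30 mm with three flat rulers standing on edge in it, the tallest reaching 140 mm above the table. Origin: centre of its underside; x along its 300 mm length, y across it, z up.
- tube: Bystander: empty white plastic cone tube, slim, 32 mm across at the bottom, 120 mm high, standing near the spare cone (100 to 130 mm from it). Origin: centre of its underside.
- spool: Bystander: small teal thread spool, 28 mm across, 40 mm high, standing 110 to 140 mm from the spare cone. Origin: centre of its underside.
- shears: Bystander: tailor's shears lying flat, 265 mm long, 84 mm wide, 12 mm high, blades towards its +x. Origin on the table near the pivot.
- pincushion: Bystander: red round pincushion, 72 mm across, 40 mm high, with pins up to 64 mm. Origin: centre of its underside.
- bobbins: Bystander: clear open box of bobbins, 100 x 130 x 28 mm. Origin: centre of its underside.
- tin: Bystander: round metal tin, 64 mm across, 45 mm high. Origin: centre of its underside.
- chalk: Bystander: flat white piece of tailor's chalk, 50 x 45 x 12 mm. Origin: centre of its underside.
Not all that is in view belongs to the job. Leave any green look-alike of the spare alone.

How it is judged (in metres and radians):
On the way:
1. the spare cone is carried over the rulers, its underside above their tops (height (world z) of spare above 0.141 m and y of spare in the frame of rulers between -0.04 and 0.04 m and x of spare in the frame of rulers between -0.16 and 0.16 m).
At the end, for the whole second after the job is handed in: The spare cone is held still in the fingers above the spindle that carries no cone: its underside 3 to 25 mm above the spindle's tip, its centre within 8 mm of the spindle's axis, tilted less than 0.12 rad, touching neither the stand nor the other cones (((horizontal distance between each of cone_1, cone_2 and spindle_1 above 0.05 m and horizontal distance between spare and spindle_1 below 0.008 m and z of spare in the frame of spindle_1 between 0.003 and 0.025 m) or (horizontal distance between each of cone_1, cone_2 and spindle_2 above 0.05 m and horizontal distance between spare and spindle_2 below 0.008 m and z of spare in the frame of spindle_2 between 0.003 and 0.025 m) or (horizontal distance between each of cone_1, cone_2 and spindle_3 above 0.05 m and horizontal distance between spare and spindle_3 below 0.008 m and z of spare in the frame of spindle_3 between 0.003 and 0.025 m)) and angle between spare's own z axis and vertical below 0.12 rad and linear speed of spare below 0.02 m/s and contact force between the fingers and spare above 2 N and contact force between spare and stand below 0.1 N and contact force between spare and cone_1 below 0.1 N and contact force between spare and cone_2 below 0.1 N); the arm keeps its last pose, push and grip.
It fails at once if the spare cone touches the thread stand (contact force between spare and stand above 1 N).
It fails at once if the rulers or their block are touched (contact force between rulers and anything else above 1 N).
It fails at once if a cone on the stand is moved more than 12 mm (distance of any of cone_1, cone_2 from where it was at the start of the episode above 0.012 m).
It fails at once if a bystander is moved more than 20 mm (distance of any of tube, spool, shears, pincushion, bobbins, tin, chalk from where it was at the start of the episode above 0.02 m).
It also fails if it takes over 45 s, if anything falls off the work surface, if the arm or the gripper's body presses on something with over 40 N, if the wrist force passes 120 N, or if a joint passes its speed limit or range.

## Working session

There is one attempt and no reset: what is moved stays moved. The work goes in short steps, Python scripts to look and compute and a tool call to move; the robot and the scene stay as the last step left them, time stands still between calls to the robot, and variables do not carry over. Pictures are saved under pics/ and viewed, about 8 in all and at most 12, crops included, and the job is handed in when it is done.

Besides the shell and the picture viewer there is one more tool, called after "Request:" by a JSON object that holds its "fn" and its "kwargs". play_rows: Moves the arm, as the interface text tells. Its arguments: {"type":"object","properties":{"targets":{"type":"array","items":{"type":"array"}},"force":{"type":"number"}},"required":["targets"]}

```bash
mkdir -p pics; python3 - <<'E'
from station import bot, vision
import cv2,numpy as np
s=bot.sense();print(s['ee_pos'],s['tcp_rot'],s['grip_width'],s['time_s'])
for n in ('scene','top'):
    c=vision.camera(n);cv2.imwrite(f'pics/{n}0.png',c['frame'][:,:,::-1]);np.savez(f'{n}0.npz',**c)
    print(n,c['mtx'].tolist(),np.round(c['T'],3).tolist())
c=vision.camera('wrist');print(c['mtx'],c['tool_from_camera'])
E
```

```text
[180.31417597 597.87445115 230.40553417] [ 1.45864319e-01  9.89304165e-01 -9.23579369e-04 -1.25710656e-04] 85.7482924488426 0.0
scene [[464.3303508559082, 0.0, 259.6841597818814], [0.0, 464.3303508559082, 192.4881106580563], [0.0, 0.0, 1.0]] [[0.859, 0.273, -0.433, 1064.552], [0.512, -0.474, 0.717, -835.285], [-0.009, -0.837, -0.547, 742.209], [0.0, 0.0, 0.0, 1.0]]
top [[448.05759832822474, 0.0, 249.96684782849334], [0.0, 448.05759832822474, 185.6541595407942], [0.0, 0.0, 1.0]] [[-0.002, -0.993, 0.121, 392.306], [-1.0, 0.0, -0.015, -15.794], [0.015, -0.121, -0.993, 1431.156], [0.0, 0.0, 0.0, 1.0]]
[[267.94700775   0.         260.26056502]
 [  0.         267.94700775 189.64742166]
 [  0.           0.           1.        ]] [[-7.63759215e-04 -9.64076341e-01 -2.65624219e-01  6.71749947e+01]
 [ 9.99999679e-01 -8.00435575e-04  2.98242032e-05 -9.63534337e-02]
 [-2.41367883e-04 -2.65624111e-01  9.64076643e-01 -1.42599191e+02]
 [ 0.00000000e+00  0.00000000e+00  0.00000000e+00  1.00000000e+00]]
```

View pics/scene0.png

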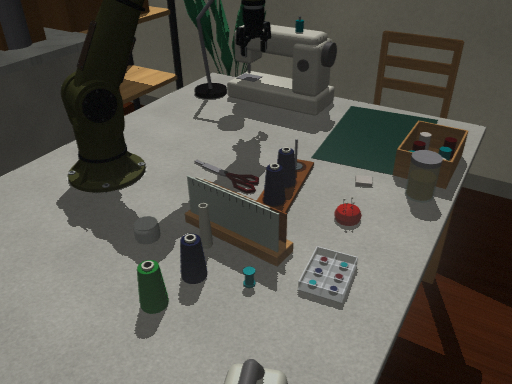

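View pics/top0.png

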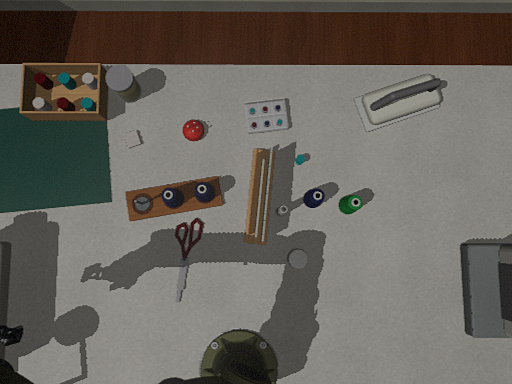

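Candidates for the spare:
- Navy cone at scene (193,258), top (314,197). It stands alone on the near side of the rulers, so this is my choice.
- Green look-alike at scene (151,287), top (350,204). Rejected.
- Two navy cones on the stand at scene (275,185) and (287,165). Rejected.
- White tube at scene (204,225). Rejected.

The free spindle is the left (+y) end one, at scene (296,150), top (143,203). I'll check both in one close crop.

```bash
python3 - <<'E'
import cv2,numpy as np
s=cv2.imread('pics/scene0.png');t=cv2.imread('pics/top0.png')
def crop(im,x,y,w,h,k):return cv2.resize(im[y:y+h,x:x+w],None,fx=k,fy=k,interpolation=cv2.INTER_CUBIC)
a=crop(s,160,190,80,60,5);a=crop(s,165,215,80,60,5);b=crop(s,250,125,80,60,5)
c=crop(t,275,165,80,60,5);d=crop(t,115,170,80,60,5)
out=np.vstack([np.hstack([a,b]),np.hstack([c,d])]);out=cv2.convertScaleAbs(out,alpha=1.5)
cv2.imwrite('pics/crop1.png',out)
E
```

```text
(no output)
```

View pics/crop1.png

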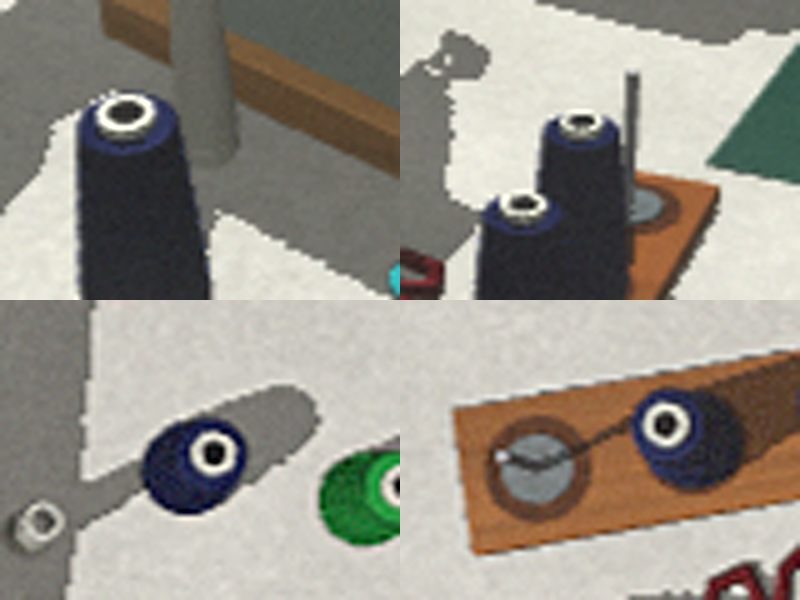

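The crop confirms the spare: a navy cone with a white rim. In the scene view its rim is at (189.6,237.2), in the top view at (317.4,195.2). The bare spindle's tip is at scene (296,139.4), top (135.3,201). Next I triangulate these points.

```bash
cat > geo.py <<'E'
import numpy as np
def ray(c,p,T=None):
    T=c['T'] if T is None else T
    d=T[:3,:3]@np.linalg.inv(c['mtx'])@[p[0],p[1],1];return T[:3,3],d/np.linalg.norm(d)
def tri(rays):
    A=sum(np.eye(3)-np.outer(d,d) for o,d in rays);b=sum((np.eye(3)-np.outer(d,d))@o for o,d in rays)
    x=np.linalg.solve(A,b);return x,[np.linalg.norm(np.cross(x-o,d)) for o,d in rays]
def plane(c,p,z,T=None):
    o,d=ray(c,p,T);return o+d*(z-o[2])/d[2]
E
python3 - <<'E'
import numpy as np
from geo import *
np.set_printoptions(precision=1,suppress=True)
s=np.load('scene0.npz');t=np.load('top0.npz')
for n,a,b in [('spare',(189.6,237.2),(317.4,195.2)),('tip',(296,139.4),(135.3,201)),('coneA',(285.6,149),(167.8,194.4)),('coneB',(274.2,165.6),(204,189))]:
    print(n,*tri([ray(s,a),ray(t,b)]))
for n,p,z in [('pad',(141.5,203.2),15),('spareTop@111',(317.4,195.2),111),('tube@120',(282.8,208.4),120),('tip110',(135.3,201),110),('tin',(298,258),45),('spool',(300,159),40),('greentop',(355,202),111),
  ('blk',(252,149),30),('blk',(275,149),30),('blk',(245,243),30),('blk',(267,243),30),('blk',(262,149),140),('bd',(126,192),15),('bd',(220,178),15)]: print(n,plane(t,p,z))
print('scene spool',plane(s,(249,270),40))
E
```

```text
spare [ 523.9 -235.8  110.7] [np.float64(0.3823577455076903), np.float64(0.3823577455078258)]
tip [507.6 303.1 108.3] [np.float64(0.025068003674415022), np.float64(0.02506800367454493)]
coneA [524.8 204.6 125.3] [np.float64(0.6285433681010144), np.float64(0.6285433681010132)]
coneB [542.8 100.6 127.5] [np.float64(2.25444452015479), np.float64(2.254444520154852)]
pad [508.7 305.9  15. ]
spareTop@111 [ 524.2 -235.5  111. ]
tube@120 [ 484.4 -131.4  120. ]
tip110 [507.4 302.7 110. ]
tin [ 337.6 -183.    45. ]
spool [ 646.1 -194.6   40. ]
greentop [ 503.8 -346.8  111. ]
blk [680.1 -43.3  30. ]
blk [ 680.2 -116.6   30. ]
blk [383.4 -20.8  30. ]
blk [383.3 -89.1  30. ]
blk [657.5 -70.5 140. ]
bd [544.3 355.7  15. ]
bd [589.   58.7  15. ]
scene spool [ 648.1 -194.7   40. ]
```

Spare: (524,-236), top at z 111. Free spindle tip: (507.5,303), z about 109. The spare's route to the stand passes the spindle, so I go above it first, turning the jaws away from the tube, and take a wrist look.

Request:
{"fn": "play_rows", "kwargs": {"targets": [[-1, [-40, -19, 0], 0.1], [-1, [-80, -38, 0], 0.2], [-1, [-115, -55, 0], 0.3], [-1, [-150, -71, 0], 0.4], [-1, [-185, -87, 0], 0.5], [-1, [-220, -104, 0], 0.6], [-1, [-255, -121, 0], 0.7], [-1, [-290, -137, 0], 0.8], [-1, [-325, -154, 0], 0.9], [-1, [-360, -170, 0], 0.93], [-1, [-385, -182, 0], 0.93], [-1, [-398, -188, 0], 0.93], [-1, [-398, -188, 0], 0.93], [-1, [-398, -188, 0], 0.93], [-1, [-398, -188, 0], 0.93], [-1, [-398, -188, 0], 0.93]]}}

```text
time_s: 1.48
ee_pos: [505.7, 305.4, 231.2]
tcp_rot: [0.573, 0.82, 0.0, -0.001]
ft_force: [-0.7, 0.2, 0.2]
grip_width: 85.3
```

```bash
cat >> geo.py <<'E'
from scipy.spatial.transform import Rotation as R
def wrist(name):
    from station import bot, vision
    import cv2
    s=bot.sense();c=dict(vision.camera('wrist'))
    M=np.eye(4);M[:3,:3]=R.from_quat(s['tcp_rot']).as_matrix();M[:3,3]=s['ee_pos']
    c['M']=M;c['T']=M@np.array(c['tool_from_camera']);np.savez(name+'.npz',**c)
    cv2.imwrite(f'pics/{name}.png',c['frame'][:,:,::-1]);print(s['time_s'],s['ee_pos'],s['tcp_rot'],s['ft_force'],s['grip_width']);return c
E
python3 -c "
from geo import *
c=wrist('w1');print(c['M'].round(4))"
```

```text
1.4833 [505.66331781 305.4396877  231.19026862] [ 5.72695514e-01  8.19767914e-01  3.80259096e-05 -6.43893512e-04] [-0.6524963   0.18601209  0.15954403] 85.32646727006552
[[-3.440000e-01  9.390000e-01 -1.000000e-03  5.056633e+02]
 [ 9.390000e-01  3.440000e-01  8.000000e-04  3.054397e+02]
 [ 1.100000e-03 -7.000000e-04 -1.000000e+00  2.311903e+02]
 [ 0.000000e+00  0.000000e+00  0.000000e+00  1.000000e+00]]
```

View pics/w1.png

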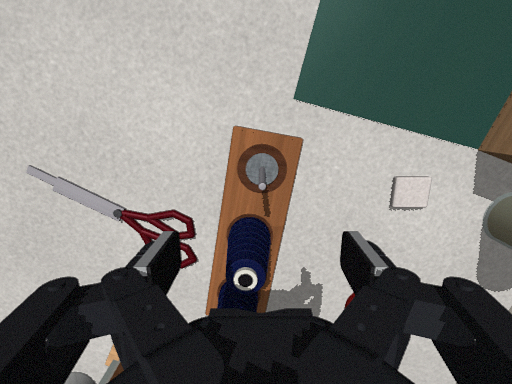

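The wrist view shows the bare spindle's tip at (262,187), its pad centred at (262,170), and the neighbouring cone's rim at (245,279). I'll use these to refine the tip and plan the move to the spare.

```bash
python3 - <<'E'
from geo import *
np.set_printoptions(precision=1,suppress=True)
s=np.load('scene0.npz');t=np.load('top0.npz');w=np.load('w1.npz')
print(plane(w,(262,187),110),plane(w,(262,170),15),plane(w,(245,279),126))
print(tri([ray(s,(296,139.4)),ray(t,(135.3,201)),ray(w,(262,187))]))
M=w['M'];print(M[:3,:3].T@(np.array([524,-236,231.])-M[:3,3]))
E
```

```text
[508.1 303.6 110. ] [509.  302.8  15. ] [524.3 207.1 126. ]
(array([507.8, 303.1, 108.3]), [np.float64(0.24073054153773946), np.float64(0.22665137832357043), np.float64(0.4519694033542748)])
[-514.7 -169.1   -0.3]
```

Request:
{"fn": "play_rows", "kwargs": {"targets": [[-1, [-36, -12, 0], 0], [-1, [-75, -25, 0], 0], [-1, [-114, -37, 0], 0], [-1, [-152, -50, 0], 0], [-1, [-190, -62, 0], 0], [-1, [-228, -75, 0], 0], [-1, [-266, -87, 0], 0], [-1, [-304, -100, 0], 0], [-1, [-342, -112, 0], 0], [-1, [-380, -125, 0], 0], [-1, [-418, -137, 0], 0], [-1, [-456, -150, 0], 0], [-1, [-490, -161, 0], 0], [-1, [-515, -169, 0], 0], [-1, [-515, -169, 0], 0], [-1, [-515, -169, 0], 0], [-1, [-515, -169, 0], 0], [-1, [-515, -169, 0], 0]]}}

```text
time_s: 3.03
ee_pos: [524.5, -235.9, 231.3]
tcp_rot: [0.573, 0.82, 0.001, -0.0]
ft_force: [-0.1, 0.4, 0.6]
grip_width: 85.0
```

```bash
python3 -c "
from geo import *
c=wrist('w2');print(c['M'].round(4))"
```

```text
3.0333 [ 524.5188375  -235.89548271  231.27631161] [ 5.72727571e-01  8.19745554e-01  5.23785938e-04 -2.84707055e-04] [-0.0539392   0.39822413  0.62922528] 85.01200944691256
[[-3.440000e-01  9.390000e-01  1.000000e-04  5.245188e+02]
 [ 9.390000e-01  3.440000e-01  1.200000e-03 -2.358955e+02]
 [ 1.100000e-03  5.000000e-04 -1.000000e+00  2.312763e+02]
 [ 0.000000e+00  0.000000e+00  0.000000e+00  1.000000e+00]]
```

View pics/w2.png

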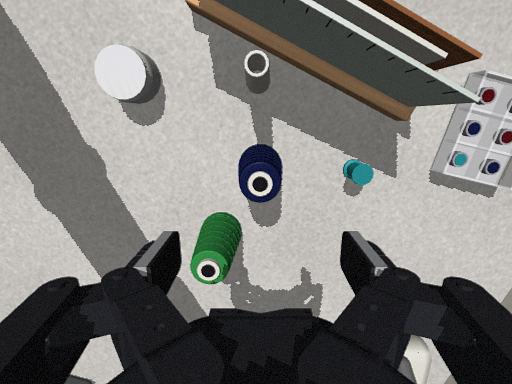

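The wrist view has the spare's rim at (260,184), the tube at (256,64), the spool at (358,172) and the green cone at (209,270). All of them are clear of the descent.

```bash
python3 - <<'E'
from geo import *
w=np.load('w2.npz');s=np.load('scene0.npz');t=np.load('top0.npz')
p=tri([ray(w,(260,184)),ray(s,(189.6,237.2)),ray(t,(317.4,195.2))]);print(p,plane(w,(260,184),111))
M=w['M'];print(M[:3,:3].T@(np.array([*p[0][:2],62])-M[:3,3]))
E
```

```text
(array([ 523.92602032, -235.59120888,  110.60698939]), [np.float64(0.2818479602973308), np.float64(0.5116430775825096), np.float64(0.28141108713375795)]) [ 524.01280248 -235.23898765  111.        ]
[  0.30904134  -0.54214542 169.27647284]
```

Request:
{"fn": "play_rows", "kwargs": {"targets": [[-1, [0, 0, 20], 0], [-1, [0, 0, 50], 0], [-1, [0, 0, 80], 0], [-1, [0, 0, 105], 0], [-1, [0, 0, 125], 0], [-1, [0, 0, 145], 0], [-1, [0, 0, 160], 0], [-1, [0, 0, 170], 0], [-1, [0, 0, 170], 0], [-1, [0, 0, 170], 0], [-1, [0, 0, 170], 0]]}}

```text
time_s: 4.0
ee_pos: [524.7, -238.2, 62.3]
tcp_rot: [0.574, 0.819, 0.0, 0.001]
ft_force: [-0.0, -0.6, 0.6]
grip_width: 85.4
```

Request:
{"fn": "play_rows", "kwargs": {"targets": [[-0.5, [0, 0, 0], 0], [-0.2, [0, 0, 0], 0], [0, [0, 0, 0], 0], [0.2, [0, 0, 0], 0], [0.4, [0, 0, 0], 0], [0.6, [0, 0, 0], 0], [1, [0, 0, 0], 0], [1, [0, 0, 0], 0], [1, [0, 0, 0], 0], [1, [0, 0, 0], 0], [1, [0, 0, 0], 0], [1, [0, 0, 0], 0]], "force": 50}}

```text
time_s: 5.0
ee_pos: [524.7, -238.4, 62.6]
tcp_rot: [0.574, 0.819, 0.0, 0.001]
ft_force: [-0.2, 1.1, 8.1]
grip_width: 47.9
```

Gripped at 47.9 mm, which fits the taper. Now I lift.

Request:
{"fn": "play_rows", "kwargs": {"targets": [[1, [0, 0, -5], 0], [1, [0, 0, -12], 0], [1, [0, 0, -22], 0], [1, [0, 0, -35], 0], [1, [0, 0, -50], 0], [1, [0, 0, -68], 0], [1, [0, 0, -86], 0], [1, [0, 0, -104], 0], [1, [0, 0, -122], 0], [1, [0, 0, -140], 0], [1, [0, 0, -155], 0], [1, [0, 0, -167], 0], [1, [0, 0, -175], 0], [1, [0, 0, -175], 0], [1, [0, 0, -175], 0], [1, [0, 0, -175], 0]]}}

```text
time_s: 6.33
ee_pos: [523.5, -238.0, 235.6]
tcp_rot: [0.574, 0.819, -0.0, -0.001]
ft_force: [-0.8, -0.6, -1.5]
grip_width: 48.0
```

```bash
python3 - <<'E'
from geo import *
from station import vision
import cv2
c=wrist('w3');print(c['M'].round(4))
s=vision.camera('scene');np.savez('scene3.npz',**s)
a=cv2.resize(s['frame'][100:300,100:320,::-1],None,fx=2,fy=2)
b=c['frame'][80:300,130:390,::-1];b=cv2.resize(b,(473,400))
cv2.imwrite('pics/c3.png',cv2.convertScaleAbs(cv2.resize(np.hstack([a,b]),(800,350)),alpha=1.4));print(a.shape)
E
```

```text
6.3333 [ 523.48178363 -238.02648318  235.59492659] [ 5.74012064e-01  8.18846577e-01 -1.62392651e-04 -6.37640595e-04] [-0.80031927 -0.60730875 -1.46316995] 47.956222670665724
[[-3.410000e-01  9.401000e-01 -1.200000e-03  5.234818e+02]
 [ 9.401000e-01  3.410000e-01  5.000000e-04 -2.380265e+02]
 [ 9.000000e-04 -1.000000e-03 -1.000000e+00  2.355949e+02]
 [ 0.000000e+00  0.000000e+00  0.000000e+00  1.000000e+00]]
(400, 440, 3)
```

View pics/c3.png

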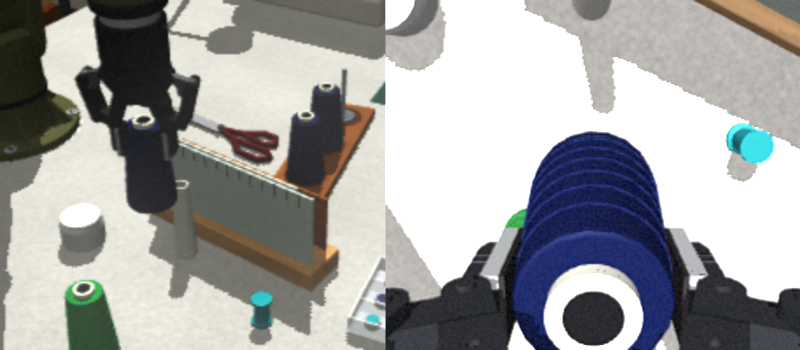

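The cone hangs straight in the fingers, and its rim in the wrist view is at about (261.5,280). It is well clear of the floor and the tube. Next I work out the carry to above the spindle.

```bash
python3 - <<'E'
from geo import *
w=np.load('w3.npz');M=w['M']
p=plane(w,(261.5,280),284);print(p,M[:3,:3].T@(p-M[:3,3]))
tcp=np.array([508,303,0])-M[:3,:3]@[2.9,0,0];tcp[2]=M[2,3];print(tcp,M[:3,:3].T@(tcp-M[:3,3]))
E
```

```text
[ 522.69536072 -234.65329944  284.        ] [  3.48068987   0.36273573 -48.40249149]
[508.98895651 300.27383808 235.59492659] [5.10974695e+02 1.69947248e+02 2.68725826e-01]
```

Request:
{"fn": "play_rows", "kwargs": {"targets": [[1, [6, 2, 0], 0], [1, [18, 6, 0], 0], [1, [36, 12, 0], 0], [1, [60, 20, 0], 0], [1, [90, 30, 0], 0], [1, [122, 41, 0], 0], [1, [155, 52, 0], 0], [1, [190, 63, 0], 0], [1, [225, 75, 0], 0], [1, [260, 86, 0], 0], [1, [295, 98, 0], 0], [1, [330, 110, 0], 0], [1, [363, 121, 0], 0], [1, [395, 131, 0], 0], [1, [425, 141, 0], 0], [1, [452, 150, 0], 0], [1, [475, 158, 0], 0], [1, [493, 164, 0], 0], [1, [505, 168, 0], 0], [1, [511, 170, 0], 0]]}}

```text
time_s: 8.1
ee_pos: [508.1, 302.9, 235.9]
tcp_rot: [0.573, 0.82, -0.0, -0.001]
ft_force: [-0.1, -0.0, -1.3]
grip_width: 47.9
```

Request:
{"fn": "play_rows", "kwargs": {"targets": [[1, [0, 0, 0], 0], [1, [0, 0, 0], 0], [1, [0, 0, 3], 0], [1, [0, 0, 8], 0], [1, [0, 0, 14], 0], [1, [0, 0, 20], 0], [1, [0, 0, 26], 0], [1, [0, 0, 30], 0], [1, [0, 0, 30], 0], [1, [0, 0, 30], 0], [1, [0, 0, 30], 0], [1, [0, 0, 30], 0]]}}

```text
time_s: 9.1
ee_pos: [509.7, 300.2, 206.6]
tcp_rot: [0.574, 0.819, 0.0, 0.0]
ft_force: [0.6, -0.4, -1.4]
grip_width: 48.1
```

```bash
python3 - <<'E'
from geo import *
from station import vision
import cv2
c=wrist('w4');print(c['M'].round(4))
o=[]
for n in('scene','top'):
    s=vision.camera(n);np.savez(n+'4.npz',**s)
    x,y=(245,70) if n=='scene' else (95,150)
    o.append(cv2.resize(s['frame'][y:y+100,x:x+80,::-1],None,fx=5,fy=5,interpolation=cv2.INTER_CUBIC))
cv2.imwrite('pics/c4.png',cv2.convertScaleAbs(np.hstack(o),alpha=1.5))
E
```

```text
9.1 [509.71712819 300.23870208 206.60342568] [5.74002851e-01 8.18853233e-01 3.00377903e-04 1.39785223e-04] [ 0.62697436 -0.39358269 -1.38992754] 48.07685504994702
[[-3.410000e-01  9.400000e-01  6.000000e-04  5.097171e+02]
 [ 9.400000e-01  3.410000e-01  3.000000e-04  3.002387e+02]
 [ 1.000000e-04  7.000000e-04 -1.000000e+00  2.066034e+02]
 [ 0.000000e+00  0.000000e+00  0.000000e+00  1.000000e+00]]
```

View pics/c4.png

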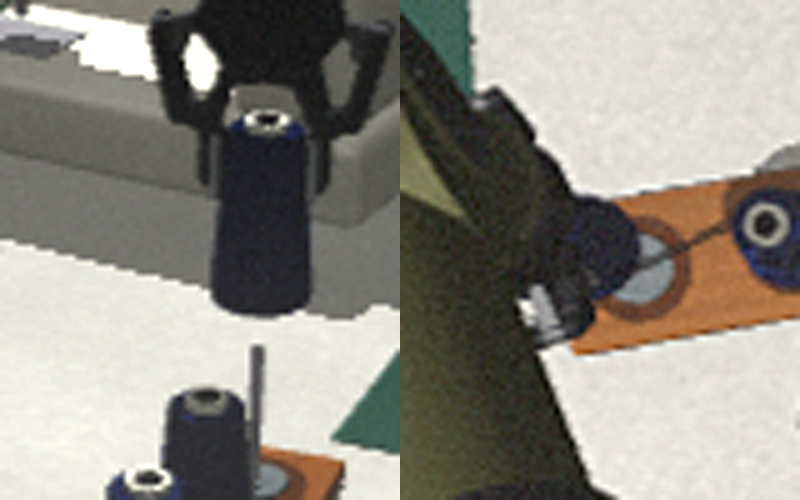

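The scene crop shows the cone upright above the bare spindle. Scene pixels: rim centre (298.2,94), underside outline from x 286.8 to 307 with its lowest row at 132.8, tip (296.2,139). I'll compare these with the expected positions.

```bash
python3 - <<'E'
from geo import *
np.set_printoptions(precision=1,suppress=True)
s=np.load('scene4.npz')
def proj(P):
    T=np.linalg.inv(s['T']);q=np.atleast_2d(P)@T[:3,:3].T+T[:3,3];u=q@s['mtx'].T;return u[:,:2]/u[:,2:]
a=np.linspace(0,6.28,200);zb=206.6-62.5
M=np.load('w4.npz')['M'];c=M[:3,3]+M[:3,:3]@[2.9,.3,0]
C=np.c_[c[0]+30*np.cos(a),c[1]+30*np.sin(a),0*a+zb];u=proj(C)
print(c,'pred L,R,low',u[:,0].min(),u[:,0].max(),u[:,1].max(),'meas 286.8 307 132.8')
print('rim pred',proj([c[0],c[1],zb+111]),'meas 298.2 94; tip',proj([508,303,109]))
# height error: shift per mm
print(proj([c[0],c[1],zb])-proj([c[0],c[1],zb+10]))
w=np.load('w4.npz')
import cv2
g=w['frame'];m=cv2.inRange(g,(120,120,120),(255,255,255));m[:230]=0;m[330:]=0;m[:,:220]=0;m[:,300:]=0
n,l,st,ce=cv2.connectedComponentsWithStats(m);i=1+st[1:,4].argmax();x,y,W,H=st[i,:4];p=(x+W/2-.5,y+H/2-.5)
print(st[i],p,plane(w,p,zb+111))
E
```

```text
[509.  303.1 206.6] pred L,R,low 286.75928052706166 306.9530198165275 133.1130729187595 meas 286.8 307 132.8
rim pred [[298.2  93.1]] meas 298.2 94; tip [[296.1 139.2]]
[[-0.1  3.1]]
[ 229  246   63   60 1868] (np.float64(260.0), np.float64(275.5)) [507.6 305.4 255.1]
```

Everything agrees within about 1 mm and the underside is at z≈144. I lower 22 mm, to about 12 mm above the tip.

Request:
{"fn": "play_rows", "kwargs": {"targets": [[1, [0, 0, 2], 0], [1, [0, -0.5, 6], 0], [1, [0, -1, 10], 0], [1, [0, -1, 14], 0], [1, [0, -1, 18], 0], [1, [0, -1, 21], 0], [1, [0, -1, 22], 0], [1, [0, -1, 22], 0], [1, [0, -1, 22], 0], [1, [0, -1, 22], 0], [1, [0, -1, 22], 0], [1, [0, -1, 22], 0], [1, [0, -1, 22], 0]]}}

```text
time_s: 10.33
ee_pos: [508.6, 299.8, 184.4]
tcp_rot: [0.574, 0.819, 0.0, 0.0]
ft_force: [0.4, 0.3, -2.0]
grip_width: 48.3
```

```bash
python3 - <<'E'
from geo import *
from station import bot,vision
import cv2
s=bot.sense();print(s['time_s'],s['ee_pos'],s['ft_force'],s['grip_width'],np.abs(s['qvel']).max())
f=vision.camera('scene')['frame'][70:170,245:325,::-1]
cv2.imwrite('pics/c5.png',cv2.convertScaleAbs(cv2.resize(f,None,fx=6,fy=6,interpolation=cv2.INTER_CUBIC),alpha=1.5))
E
```

```text
10.3333 [508.62211472 299.76809124 184.41880442] [ 0.36427702  0.33508265 -1.97115254] 48.32485956009766 0.0014472957675011509
```

View pics/c5.png

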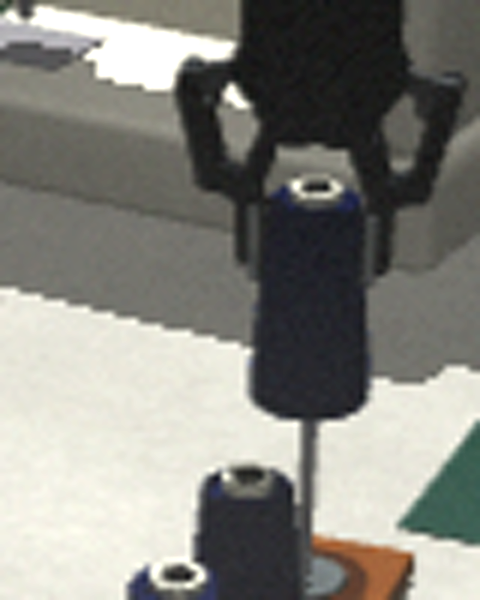

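The cone is upright over the spindle. Its lowest outline row is 139.3 against 139.9 expected for an underside at z≈122, and its centre column, about 297, lines up with the pin. The wrist force is just the cone's weight, so nothing is touching.

```bash
python3 -c "
from station import bot
print(bot.hand_in());s=bot.sense();print(s['time_s'],s['ee_pos'],s['grip_width'])"
```

```text
the job is handed in; nothing more can be done
None
the job is handed in; nothing more can be done
```

The loose navy cone is now held upright above the free spindle, which is the one at the stand's +y (left) end. I gripped it at 48 mm with 50 N, carried it over the rulers with its underside at about 173 mm, and handed in at about 10.3 s. The hand-in reports no verdict.

**Last checks:**
- **Height:** the underside is about 122 mm above the table, so roughly 12 to 14 mm above the tip. I measured the tip at 108.3 mm; the text gives 110 mm.
- **Centring:** the cone's centre is within about 1 mm of the spindle's axis by tool pose and scene view. The wrist camera's look at the rim, taken just before the last lowering, put the top of the cone about 2.5 mm off. That is still inside the 8 mm limit and could be a slight tilt of about 0.02 rad.
- **Contact and stillness:** the wrist force was about 2 N, which matches the cone's weight, so there was no sign of contact. The arm was still.
- **Scene:** I saw nothing else moved in the pictures I looked at, but I did not re-measure the other items at the end.

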